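# Pack the screwdriver set from the clip stand into the tool tray

### The arm

A 7-joint arm with a two-finger parallel gripper is mounted at the origin on a cart in front of the work surface, level with it; the furniture and walls round the work are solid. World frame = base frame: x ahead of the robot, y to its left, z up, the work surface at z = 0. Lengths are in mm, angles in rad, forces in N, time in s.
With the tool pointing down it reaches from about 425 to 875 mm from the base axis. Payload 8.4 kg.
Tool frame: the origin (TCP) lies at the centre of the arm's flange, where the gripper is bolted on; the fingertips stand 173 mm ahead of it and the grasp point (between the pads) lies 155 mm ahead of it; z points along the fingers, y is the line along which they close (so a half turn about z gives the same grasp; the last joint's range is limited). The gripper opens to 85 mm and grips with 20 to 120 N. Pads are 22 mm wide; open, the fingers measure 114 mm over their backs; the gripper's body (76 mm by 85 mm) begins 54 mm behind the grasp point. The pads swing forward as they close: fully open they stand 13 mm farther back than shut.
Start: joints at [-1.313, 0.333, 0.04, 1.465, -0.013, 1.343, -0.059], TCP at [227.034, 609.04, 404.708] pointing down, gripper open.
Joint ranges: [-2.58, 2.58], [-0.38, 2.09], [-1.3, 1.39], [0.25, 2.4], [-1.5, 4.64], [0.08, 2.09], [-2.65, 2.65]. Speed limits (rad/s): [2.22, 2.22, 2.79, 2.79, 3.14, 3.14, 3.14].

### API

Orientations are given as a unit quaternion [w, x, y, z].
In Python, from plant import arm, imaging, search_frame gives the robot as it stands. The module is installed in compiled form; this text tells all that it offers.
- The arm moves only by the tool servo_tool, never from a script. Its argument "motion" is a list of rows, each a list of 7 numbers: the shift along the tool's x, y, z in mm, then the turn, a rotation vector about the tool's x, y, z in degrees, then the opening, from 0 (shut) to 1 (fully open). In form: [[dx, dy, dz, ax, ay, az, grip], ...]. A call has 1 to 8 rows; each row is the pose to reach, as a shift and turn from the pose commanded when the call began, along the tool's axes at that moment; what a row does not reach only later rows make up. A row lasts 1/10 s, in which the tool goes at most 50 mm and 8.59 degrees, less where a joint would pass 70% of its speed; a pose out of reach is approached as far as the arm can. A call with a gripper value outside its range is refused whole. The fingers move at their own pace and stop on an object; "grip_force" is the grip in N (left out, the last holds). Time passes only in rows, so rows that repeat a pose let the fingers close. It gives the time, the measured TCP pose, the force, the opening and the grip force at its end, in the units of the state.
- arm.sense(): the state, without advancing time (a new reading comes with each control period).
- imaging.grab_frame(name): name is "scene" or "top" or "wrist"; returns a dict with "image" (400x640x3 uint8, red, green, blue), "range_z" (400x640 float32, mm along the optical axis (not along the pixel's ray), 0 where there is no reading), "fx", "fy", "cx", "cy" (pixels), "camera_from_world" (4x4, takes a point from world to camera coordinates); the wrist camera has in their place "tool_from_camera" (4x4, takes a point from camera to tool coordinates, whose origin is the TCP and whose axes are the flange's). Camera axes: x right, y up, looking along -z (the intrinsics and any distortion apply to the point x, -y, -z); pixel columns grow to the right and rows downward; lengths in mm; the calibration is good to about 2 mm. A picture is of the moment at which its call begins: read the wrist's pose just before it.
- arm.sign_off(): hands the job in; it is judged then, once.
Trained networks look in a picture, given as the dict that the camera call returned (one of the last four; its "shot" number tells which), for a name from the list of things; names that differ only in an ending like _2 or _b are one class to them, and where a whole thing is asked for, a point or a joint stands for the part that bears it (a point fixed in the world has none). Each returns a list of dicts, best first, with "confidence" (0 to 1); they miss things now and then, are a little off and sometimes report something else, mostly with a low value. They report only what shows in the picture. A call takes as long as a camera call.
- search_frame(picture, name): "position" ([x, y, z] in mm, in world coordinates, good to about 4 mm: the middle of the surface that is visible of it).
The state is a dict: "t": time; "joints": joint angles; "qvel": joint speeds; "tau": joint torques, N m; "tool_pos": TCP position; "orientation": TCP orientation; "contact_force": force on the tool from outside, world axes, zero at the start; "moment": the same for the moment, N m; "gripper_width": finger opening in mm; "finger_force": force on a finger pad.
Only numpy, scipy, OpenCV 4.12 (cv2) and the standard library are available. Lean on these libraries where they do the work, as an engineer would, in place of code of your own. Each camera call takes 0.05 s, during which the arm holds its last target. There are 200 camera calls.

### The job

The tool tray for the next service call is half packed: one screwdriver already lies in it. Pull the other two screwdrivers out of the slanted spring-clip stand and lay each one in a free row of the tray beside the first, level in its notches with the handle on the wide-notched rib and the shaft on the narrow-notched one. Set them down gently, neither dropping them nor pressing hard on the plastic tray; do not drag or tip the stand, and do not disturb the packed screwdriver or the other things on the table.

Things in the scene. Friction and masses are not known exactly. Their poses are not given: they have to be found in the camera images.
- stand: Grey sheet-steel screwdriver stand, loose, 3 kg, base 120 x 196 mm. Origin under the base's centre, z up. Its tools lean 30 degrees towards own -x: tool lines point up along (-0.5, 0, 0.866). Three 10 mm holes in a row at y=-58, 0, +58 mm; the outer two hold the screwdrivers, the middle one is empty. Handles stand wholly above the top sheet
- tray: Grey plastic tool tray 222 x 194 mm, 20 mm rim, fixed. Origin under its centre, z up; tools lie along x, butts to -x. Handle rib at x=-80 mm, 12 mm thick, top z=38, V notches 40 wide, 24 deep; shaft rib at x=+42, 12 thick, top z=44, V notches 22 wide, 13 deep. Notches at y=-58, 0, +58 mm; the row at +58 is taken. Floor z=4 mm
- stand_clips (a point): Top of the stand's middle hole, in the top sheet (about 103 mm high). Under each hole a spring-steel clip presses on the shaft: a tool has to be pulled along its own line against 5 to 12 N, for about 100 mm until its tip is out
- tray_rows (a point): Where the middle of a handle lies in the middle row: at tray x=-45, y=0, z=36 mm, between the ribs; a tool's centre line lies level at that height, parallel to tray x. Up to 20 mm more or less along the row still rests well
- driver_long: The longer screwdriver (200 mm), blade down in an outer hole of the stand. Round handle 29 mm thick, steel shaft 6 mm thick, 0.09 kg. Own +y runs along the tool to the butt of the handle; its centre line is x=0, z=14.5 mm in own axes. Along own y: tip -95, handle 3 to 105 mm (20 mm thick where it begins, full 29 mm from 45 mm)
- driver_short: The shorter screwdriver (175 mm), blade down in the other outer hole. Round handle 29 mm thick, steel shaft 6 mm thick, 0.09 kg. Own +y runs along the tool to the butt of the handle; its centre line is x=0, z=14.5 mm in own axes. Along own y: tip -82, handle -10 to 92 mm (20 mm thick where it begins, full 29 mm from 32 mm)
- driver_packed: Screwdriver of 175 mm that already lies in the tray; leave it. Round handle 29 mm thick, steel shaft 6 mm thick, 0.09 kg. Own +y runs along the tool to the butt of the handle; its centre line is x=0, z=14.5 mm in own axes. Along own y: tip -82, handle -10 to 92 mm (20 mm thick where it begins, full 29 mm from 32 mm)
- long_handle (a point): point on the longer screwdriver's centre line, in the middle of its handle (own y=+54 mm): a good place to grip, near the centre of mass
- short_handle (a point): the same point on the shorter screwdriver (own y=+41.5 mm)
- packed_handle (a point): the same point on the packed screwdriver
- can_silver: Silver spray can, 66 mm across, 170 mm tall, behind the work; origin under its centre; bystander, leave it
- can_small: Small white spray can, 58 mm across, 150 mm tall, behind the work; origin under its centre; bystander, leave it
- screw_jar: Jar of screws with a lid, 63 mm across, 80 mm tall; origin under its centre; bystander, leave it
- tape_measure: Tape measure, 36 x 82 x 65 mm; origin under its centre; bystander, leave it
- padlock: Padlock lying flat, 62 x 40 x 17 mm, by the vice; origin under its centre; bystander, leave it

How it is judged:
By the outcome, as a careful person would: the job done as asked, in the order asked, and still so for the second after the job is handed in, with the robot touching nothing.
It also fails if it takes over 61 s, if anything falls off the work surface, if the arm or the gripper's body presses on something with over 40 N, if the wrist force passes 120 N, or if a joint passes its speed limit or range.

## Working session

There is one attempt and no reset: what is moved stays moved. The work goes in short steps, Python scripts to look and compute and a tool call to move; the robot and the scene stay as the last step left them, time stands still between calls to the robot, and variables do not carry over. Pictures are saved under pics/ and viewed, at most 10 in all, crops included, and the job is handed in when it is done.

Besides the shell and the picture viewer there is one more tool, called after "Call:" as name(argument=value, ...) on one line, values as JSON. servo_tool: Moves the arm, as the interface text tells. Its arguments: {"type":"object","properties":{"motion":{"type":"array"},"grip_force":{"type":"number"}},"required":["motion"]}

```bash
mkdir -p pics
cat > h.py <<'E'
import numpy as np, cv2
from scipy.spatial.transform import Rotation as R
from plant import arm, imaging, search_frame
np.set_printoptions(precision=2,suppress=True)
def RT(q): return R.from_quat([q[1],q[2],q[3],q[0]])
def grab(n):
    s=arm.sense(); f=imaging.grab_frame(n)
    if n=="wrist":
        T=np.eye(4);T[:3,:3]=RT(s["orientation"]).as_matrix();T[:3,3]=s["tool_pos"]
        f["W"]=T@np.array(f["tool_from_camera"])
    else: f["W"]=np.linalg.inv(np.array(f["camera_from_world"]))
    return f
def cloud(f):
    z=f["range_z"];v,u=np.mgrid[:400,:640]
    p=np.stack([(u-f["cx"])/f["fx"]*z,-(v-f["cy"])/f["fy"]*z,-z],-1)
    return p@f["W"][:3,:3].T+f["W"][:3,3]
def proj(f,p):
    c=np.linalg.inv(f["W"])@np.append(p,1); return f["fx"]*c[0]/-c[2]+f["cx"],f["fy"]*c[1]/c[2]+f["cy"]
def save(f,n): cv2.imwrite("pics/"+n,f["image"][...,::-1])
E
python3 - <<'E'
from h import *
s=arm.sense();print(s["t"],s["tool_pos"],s["orientation"],s["gripper_width"])
a=grab("scene");b=grab("top")
cv2.imwrite("pics/a.png",cv2.resize(np.vstack([a["image"],b["image"]])[...,::-1],None,fx=.75,fy=.75))
for f in (a,b):
    print([k for k in f if k not in("image","range_z","W","camera_from_world")],f["W"][:3,3])
    for n in "stand tray stand_clips tray_rows driver_long driver_short driver_packed long_handle short_handle packed_handle screw_jar tape_measure".split():
        for r in search_frame(f,n)[:3]: print(n,np.round(r["position"]),round(r["confidence"],2),np.round(proj(f,r["position"])))
E
```

```text
0.0 [227.   608.89 403.81] [-0.    0.18  0.98 -0.  ] 85.55676026009367
['fx', 'fy', 'cx', 'cy', 'shot'] [ -66.23 -372.01  815.73]
stand [531.  -6.   8.] 0.8 [332. 258.]
tray [536. 238.   3.] 0.81 [251. 216.]
stand_clips [531.  -6.   9.] 0.91 [332. 258.]
tray_rows [537. 241.   7.] 0.58 [250. 214.]
tray_rows [527.  -3.  12.] 0.42 [330. 258.]
driver_long [590. -56. 179.] 0.82 [371. 196.]
driver_long [696. 174.  84.] 0.5 [309. 166.]
driver_long [676. 102.  61.] 0.21 [328. 188.]
driver_short [478. -29. 170.] 0.97 [329. 225.]
driver_short [ 603. -157.   15.] 0.59 [408. 266.]
driver_packed [468. 172.  46.] 0.89 [252. 231.]
long_handle [592. -55. 177.] 0.92 [371. 196.]
short_handle [480. -29. 169.] 0.79 [330. 225.]
short_handle [472. 174.  48.] 0.16 [252. 229.]
packed_handle [471. 172.  47.] 0.64 [253. 230.]
screw_jar [676. 100.  60.] 0.74 [329. 189.]
tape_measure [699. -11.  30.] 0.69 [372. 210.]
['fx', 'fy', 'cx', 'cy', 'shot'] [ 502.61   45.56 1031.63]
stand [551.  10.  93.] 0.6 [341. 210.]
tray [538. 246.  -1.] 0.93 [249. 218.]
stand_clips [551.  15.  95.] 0.91 [339. 210.]
stand_clips [690. 110.  76.] 0.52 [298. 154.]
tray_rows [538. 241.   7.] 0.75 [251. 219.]
driver_long [597. -47. 188.] 0.94 [368. 185.]
driver_long [706. 180. 113.] 0.34 [267. 145.]
driver_short [490. -22. 176.] 0.64 [358. 236.]
driver_packed [477. 186.  50.] 0.76 [270. 242.]
long_handle [598. -48. 180.] 0.86 [368. 185.]
short_handle [490. -19. 172.] 0.65 [356. 235.]
packed_handle [478. 185.  48.] 0.73 [270. 242.]
screw_jar [702. 249. 165.] 0.67 [233. 143.]
screw_jar [693. 113.  78.] 0.64 [297. 153.]
tape_measure [694.  16.  60.] 0.88 [336. 153.]
```

View pics/a.png

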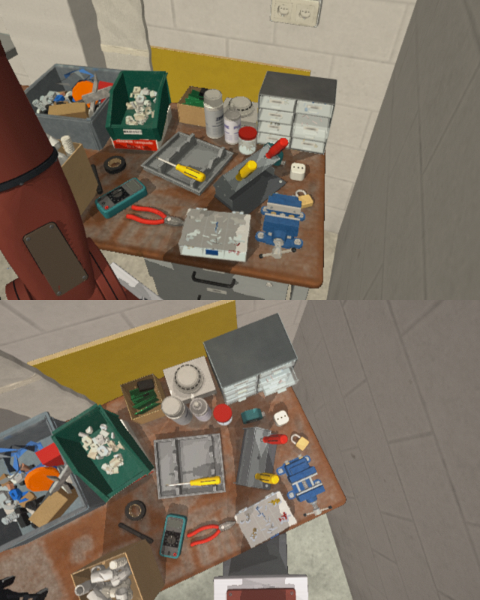

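Red (long) stands at the far hole, yellow (short) at the near hole of the stand. The packed yellow lies in the near row of the tray with its butt towards -y. I'll fit the axes from depth.

```bash
cat >> h.py <<'E'
from scipy.optimize import least_squares
def mask(f,col):
    h=cv2.cvtColor(f["image"],cv2.COLOR_RGB2HSV);H,S,V=h[...,0],h[...,1],h[...,2]
    m=((H<6)|(H>174)) if col=="red" else ((H>20)&(H<33))
    m=(m&(S>150)&(V>60)&(f["range_z"]>0)).astype(np.uint8)
    return m>0
def axisfit(P,d0,r=14.5):
    "cylinder axis through P with start direction d0; uses signed surface distance"
    c0=P.mean(0)-np.array([0,0,r])
    def res(x):
        d=x[3:]/np.linalg.norm(x[3:]); q=P-x[:3]; 
        return np.linalg.norm(q-np.outer(q@d,d),axis=1)-r
    o=least_squares(lambda x:np.r_[res(x),((x[:3]-c0)@d0)*.1,np.linalg.norm(x[3:])-1],np.r_[c0,d0],loss="soft_l1")
    d=o.x[3:]/np.linalg.norm(o.x[3:]); t=(P-o.x[:3])@d
    return o.x[:3],d,t,res(o.x)
def handle(f,col,near,d0,rad=75):
    C=cloud(f);m=mask(f,col)&(np.linalg.norm(C-near,axis=2)<rad)
    m=cv2.erode(m.astype(np.uint8),np.ones((3,3)))>0
    P=C[m]
    if len(P)<30: return None
    d0=np.array(d0,float)/np.linalg.norm(d0)
    c,d,t,r=axisfit(P,d0)
    for _ in range(3): # keep full-thickness part: last 60 mm to butt
        hi=np.percentile(t,99.5); k=(t>hi-58)&(abs(r)<4)
        if k.sum()<20: break
        c2,d,_,_=axisfit(P[k],d); q=P-c2;t=q@d;r=np.linalg.norm(q-np.outer(t,d),axis=1)-14.5;c=c2
    return dict(n=len(P),lo=c+d*np.percentile(t,.5),butt=c+d*np.percentile(t,99.5),d=d,rms=np.std(r[k]))
E
python3 - <<'E'
from h import *
for n in("scene","top"):
    f=grab(n)
    for nm,col,near,d0 in(("long","red",[597,-47,180],[0,-.5,.87]),("short","yellow",[487,-22,172],[0,-.5,.87]),("packed","yellow",[477,182,40],[0,-1,0])):
        print(n,nm,handle(f,col,near,d0))
    C=cloud(f)
    # stand top sheet edges
    m=(abs(C[...,2]-103)<8)&(abs(C[...,0]-550)<130)&(abs(C[...,1]-5)<90)&~mask(f,"red")&~mask(f,"yellow")
    P=C[m];print("sheet",len(P),P.mean(0),P.min(0),P.max(0),cv2.minAreaRect(P[:,:2].astype(np.float32)))
    m=(C[...,2]>26)&(C[...,2]<52)&(abs(C[...,0]-536)<130)&(abs(C[...,1]-245)<130)&~mask(f,"yellow")
    P=C[m];print("ribs",len(P),P.mean(0),cv2.minAreaRect(P[:,:2].astype(np.float32)))
    cv2.imwrite(f"pics/z_{n}.png",np.clip(C[150:290,200:430,2]*2,0,255))
E
```

```text
scene long {'n': 268, 'lo': array([602.34, -22.07, 125.97]), 'butt': array([596.58, -73.57, 201.37]), 'd': array([-0.06, -0.56,  0.82]), 'rms': np.float64(1.4372257006973497)}
scene short {'n': 271, 'lo': array([492.77,  10.9 , 123.78]), 'butt': array([480.33, -53.2 , 186.23]), 'd': array([-0.14, -0.71,  0.69]), 'rms': np.float64(2.014859445809421)}
scene packed {'n': 325, 'lo': array([473.58, 220.46,  38.74]), 'butt': array([483.01, 126.93,  35.52]), 'd': array([ 0.1 , -0.99, -0.03]), 'rms': np.float64(1.5701766986281038)}
sheet 642 [532.54   2.57 102.41] [453.13 -39.82  95.02] [646.91  53.99 110.99] ((549.6062622070312, 6.992012023925781), (60.10008239746094, 187.81698608398438), 79.00447845458984)
ribs 969 [521.46 247.11  37.52] ((528.1844482421875, 254.15167236328125), (189.72921752929688, 243.83177185058594), 5.7001214027404785)
top long {'n': 189, 'lo': array([592.88, -23.89, 124.46]), 'butt': array([602.7 , -70.24, 201.79]), 'd': array([ 0.11, -0.51,  0.85]), 'rms': np.float64(1.8156467896332682)}
top short {'n': 198, 'lo': array([482.05,   7.34, 115.08]), 'butt': array([485.04, -45.26, 190.59]), 'd': array([ 0.03, -0.57,  0.82]), 'rms': np.float64(1.5587956698186507)}
top packed {'n': 236, 'lo': array([473.33, 223.47,  37.78]), 'butt': array([481.56, 131.17,  35.4 ]), 'd': array([ 0.09, -1.  , -0.03]), 'rms': np.float64(1.5595871659763898)}
sheet 1125 [550.98  10.75 103.38] [455.57 -33.45  95.01] [645.69  56.19 111.  ] ((550.7485961914062, 10.224559783935547), (60.84772491455078, 186.07237243652344), 79.26271057128906)
ribs 823 [523.02 236.27  39.07] ((531.6123046875, 251.5347442626953), (190.04310607910156, 236.79237365722656), 4.9245285987854)[ WARN:0@6.378] global loadsave.cpp:1063 imwrite_ Unsupported depth image for selected encoder is fallbacked to CV_8U.
```

```bash
cat >> h.py <<'E'
STX=np.array([.19,.98,0])/np.linalg.norm([.19,.98,0])
def frame(ydir,tilt,lean):
    "tool rotation: y=ydir (horizontal), z = down tilted by tilt deg towards horizontal 'lean'"
    y=np.array(ydir,float);y/=np.linalg.norm(y);l=np.array(lean,float);l-=y*(l@y);l/=np.linalg.norm(l)
    t=np.radians(tilt);z=np.array([0,0,-1])*np.cos(t)+l*np.sin(t);return np.stack([np.cross(y,z),y,z],1)
def move(pos,Rm,pose=None):
    "shift/turn from current (or given) pose to TCP pos, rotation Rm"
    s=arm.sense();p0,R0=(np.array(s["tool_pos"]),RT(s["orientation"]).as_matrix()) if pose is None else pose
    d=R0.T@(np.array(pos)-p0);w=R.from_matrix(R0.T@Rm).as_rotvec(degrees=True)
    print("move",np.round(np.r_[d,w],1),"dist %.0f ang %.1f"%(np.linalg.norm(d),np.linalg.norm(w)));return d,w
E
python3 - <<'E'
from h import *
for n in("scene","top"):
    f=grab(n);C=cloud(f).reshape(-1,3);
    a=np.array([227,609]);b=np.array([540,150]);u=(b-a)/np.linalg.norm(b-a);q=C[:,:2]-a;t=q@u;l=abs(q@np.array([-u[1],u[0]]))
    k=(l<90)&(t>100)&(t<556)&(C[:,2]<350);print(n,np.percentile(C[k,2],[50,99,99.9]))
move([540,130,430],frame([.98,-.19,0],0,[0,-1,0]))
E
```

```text
scene [  4.54 208.42 220.15]
top [  3.49 217.64 225.29]
move [-460.6 -339.5  -25.3   -0.     0.    80.5] dist 573 ang 80.5
```

Call:
servo_tool(motion=[[-20,-15,-40,0,0,8,1],[-460,-340,-50,0,0,80,1],[-460,-340,-50,0,0,80,1],[-460,-340,-50,0,0,80,1],[-460,-340,-50,0,0,80,1],[-460,-340,-50,0,0,80,1],[-460,-340,-50,0,0,80,1],[-460,-340,-50,0,0,80,1]])

```text
t: 2.3
tool_pos: [432.4, 292.9, 451.5]
orientation: [-0.0, 0.701, 0.714, 0.0]
contact_force: [0.6, 0.2, 1.2]
gripper_width: 85.5
finger_force: 0.0
```

Run:
```python
from h import *
move([530,130,450],frame([.98,-.19,0],0,[0,-1,0]))
```

```text
move [-164.6   94.6    1.4    0.    -0.    12. ] dist 190 ang 12.0
```

Call:
servo_tool(motion=[[-165,95,0,0,0,12,1],[-165,95,0,0,0,12,1],[-165,95,0,0,0,12,1],[-165,95,0,0,0,12,1],[-165,95,0,0,0,12,1],[-165,95,0,0,0,12,1]])

```text
t: 2.9
tool_pos: [531.0, 131.2, 451.2]
orientation: [-0.0, 0.77, 0.638, 0.0]
contact_force: [-0.0, -0.2, 0.4]
gripper_width: 85.6
finger_force: 0.0
```

Run:
```python
from h import *
s=arm.sense();print(s["tool_pos"],s["joints"],np.round(s["qvel"],2))
f=grab("wrist");save(f,"w1.png");print(f["W"],f["fx"])
np.save("w1.npy",f,allow_pickle=True)
for nm,col,near,d0 in(("long","red",[597,-47,180],[0,-.5,.87]),("short","yellow",[487,-22,172],[0,-.5,.87]),("packed","yellow",[477,182,40],[0,-1,0])):
    print(nm,handle(f,col,near,d0))
```

```text
[530.97 131.22 451.16] [-0.83  0.1   0.55  1.67 -0.05  1.39 -0.46] [-0.03 -0.   -0.04  0.01 -0.01 -0.   -0.01]
[[  0.98   0.18   0.05 543.64]
 [ -0.19   0.94   0.28 201.89]
 [ -0.    -0.28   0.96 419.42]
 [  0.     0.     0.     1.  ]] 311.3808733143911
long {'n': 607, 'lo': array([605.17, -28.26, 114.63]), 'butt': array([600.43, -47.5 , 164.19]), 'd': array([-0.09, -0.36,  0.93]), 'rms': np.float64(0.7687105370083669)}
short {'n': 874, 'lo': array([490.93,   0.39, 104.01]), 'butt': array([485.88, -26.41, 163.1 ]), 'd': array([-0.08, -0.41,  0.91]), 'rms': np.float64(0.9230917494116858)}
packed {'n': 1161, 'lo': array([475.08, 226.35,  35.64]), 'butt': array([482.46, 130.62,  33.8 ]), 'd': array([ 0.08, -1.  , -0.02]), 'rms': np.float64(0.7306812198925661)}
```

View pics/w1.png

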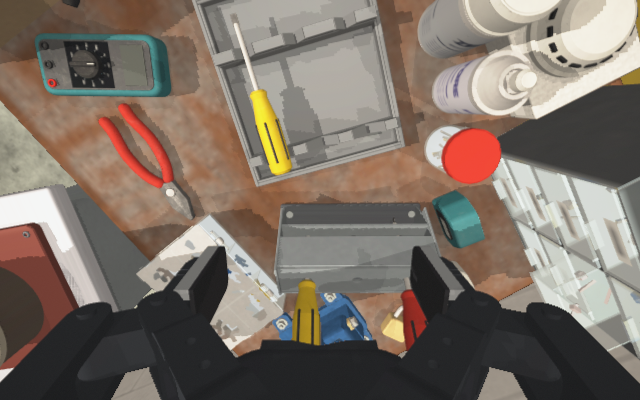

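```bash
cat >> h.py <<'E'
def tray(f,packed_y=58):
    "tray pose fit: rib tops as strips; returns origin, yaw of tray x"
    C=cloud(f);P=C[(abs(C[...,0]-536)<140)&(abs(C[...,1]-245)<140)&~mask(f,"yellow")]
    P=P[(P[:,2]>24)&(P[:,2]<50)]
    def loc(x): 
        c,s=np.cos(x[2]),np.sin(x[2]);q=P[:,:2]-x[:2];return q[:,0]*c+q[:,1]*s,-q[:,0]*s+q[:,1]*c
    def res(x):
        u,v=loc(x); e=np.minimum(np.maximum(abs(u+80)-6,0),np.maximum(abs(u-42)-6,0))
        # notch surface: in V at row k, height limited
        h=np.where(abs(u+80)<abs(u-42),38.,44.);w=np.where(h==38,20.,11.);dp=np.where(h==38,24.,13.)
        dv=np.min([abs(v-k) for k in(-58,0,58)],axis=0)
        top=h-np.maximum(0,(1-dv/w))*dp
        over=np.maximum(P[:,2]-top-1,0)
        return np.r_[np.minimum(e,8),np.minimum(over,8)]
    best=None
    for x0 in(530,536,542):
      for y0 in (240,246,252):
        o=least_squares(res,[x0,y0,np.radians(95)],x_scale=[1,1,.01],diff_step=1e-4,loss="soft_l1")
        if best is None or o.cost<best.cost: best=o
    u,v=loc(best.x)
    return best.x,best.cost,len(P),u,v,P
E
python3 - <<'E'
from h import *
f=np.load("w1.npy",allow_pickle=True).item()
x,c,n,u,v,P=tray(f);print(x[:2],np.degrees(x[2]),c,n)
for lo,hi in((-100,-60),(22,62)):
    k=(u>lo)&(u<hi)&(P[:,2]>30);print(np.percentile(u[k],[2,10,50,90,98]),np.percentile(v[k],[1,99]),np.percentile(P[k,2],[50,95]),k.sum())
    h=[(round(b),round(np.max(P[(abs(v-b)<3)&(u>lo)&(u<hi),2],initial=0))) for b in range(-96,97,6)];print(h)
C=cloud(f)
m=(abs(C[...,2]-103)<6)&(abs(C[...,0]-550)<130)&(abs(C[...,1]-5)<90)&~mask(f,"red")&~mask(f,"yellow")
P=C[m];print("sheet",len(P),P.mean(0),cv2.minAreaRect(P[:,:2].astype(np.float32)))
ty=x[2]-np.pi/2
for p in([475.08,226.35],[482.46,130.62]):
    q=np.array(p)-x[:2];print("packed in tray",q@[np.cos(x[2]),np.sin(x[2])],q@[-np.sin(x[2]),np.cos(x[2])])
T=C[...,2][195:330,270:450];print(np.round(T[::8,::12]))
E
```

```text
[530.16 233.99] 94.92264080617868 7208.580120944633 4230
[-85.56 -84.45 -79.31 -74.34 -65.46] [-93.51  89.31] [36.21 43.1 ] 893
[(-96, 38), (-90, 39), (-84, 39), (-78, 38), (-72, 30), (-66, 0), (-60, 0), (-54, 24), (-48, 30), (-42, 38), (-36, 38), (-30, 38), (-24, 39), (-18, 36), (-12, 28), (-6, 0), (0, 0), (6, 26), (12, 33), (18, 39), (24, 39), (30, 38), (36, 38), (42, 45), (48, 0), (54, 50), (60, 50), (66, 44), (72, 43), (78, 38), (84, 39), (90, 38), (96, 0)]
[31.42 36.17 41.03 46.73 52.48] [-93.15  88.32] [42.37 44.56] 2431
[(-96, 45), (-90, 45), (-84, 45), (-78, 46), (-72, 45), (-66, 42), (-60, 35), (-54, 43), (-48, 45), (-42, 45), (-36, 45), (-30, 46), (-24, 46), (-18, 45), (-12, 45), (-6, 39), (0, 37), (6, 45), (12, 46), (18, 45), (24, 46), (30, 45), (36, 45), (42, 46), (48, 44), (54, 40), (60, 40), (66, 45), (72, 46), (78, 45), (84, 45), (90, 45), (96, 0)]
sheet 2791 [539.2   20.55 103.17] ((551.970703125, 11.578155517578125), (51.14556121826172, 185.30416870117188), 79.73412322998047)
packed in tray -2.8890269264192217 55.53290724505318
packed in tray -98.89920594469993 56.39
[... 673 characters left out ...]
. 108. 107. 107. 106. 108. 108. 107. 107. 295. 307.
  306.]
 [ -1. 112. 113. 112. 113. 114. 113. 113. 114. 114. 114. 113. 295. 310.
  312.]
 [  0. 107. 107. 108. 106. 107. 106. 107. 106. 107. 107. 106. 296. 310.
  318.]
 [ 14.  97.  98. 111.  97.  97.  97.  97.  97.  97.  97.  96. 298. 310.
  321.]
 [ 45.  90.  89. 120.  90.  89.  90.  90.  89.  89.  89.  90. 298. 311.
  323.]
 [  7.  22.  -2. 129.  -2.  18.   9.  -1.  -1.  -3.  -2. 119. 127. 312.
  324.]
 [ 47.  38.   0. 139.  -1.   7.  14.   5.  -2.  -1.  -1.  10. 137. 314.
  324.]
 [ 46.   8. 141. 147. 138.  17.  47.  12.  -1.  -1.   5.  -1. 146. 315.
  349.]
 [ -2.  13. 150. 154. 147.  52.  62.  60.   7.  -2.  15.  15. 153. 153.
  352.]]
```

Run:
```python
from h import *
F=frame([.983,-.184,0],30,[-.184,-.983,0]);m=np.array([602,-48,160])
move(m-F[:,2]*265,F)
```

```text
move [-31.8 103.5  61.5  -0.  -30.    0. ] dist 125 ang 30.0
```

Call:
servo_tool(motion=[[-32,103,61,0,-30,0,1],[-32,103,61,0,-30,0,1],[-32,103,61,0,-30,0,1],[-32,103,61,0,-30,0,1],[-32,103,61,0,-30,0,1],[-32,103,61,0,-30,0,1]])

```text
t: 3.55
tool_pos: [625.7, 83.5, 389.9]
orientation: [0.165, 0.743, 0.618, -0.198]
contact_force: [0.3, -0.8, 1.1]
gripper_width: 85.2
finger_force: 0.0
```

```bash
cat >> h.py <<'E'
def hfix(f,col,near,d,rad=80):
    "axis position with direction d fixed, model radius profile from butt; returns handle mid"
    d=np.array(d)/np.linalg.norm(d);C=cloud(f);m=mask(f,col)&(np.linalg.norm(C-near,axis=2)<rad)
    m=cv2.erode(m.astype(np.uint8),np.ones((3,3)))>0;P=C[m]
    e1=np.cross(d,[0,0,1]);e1/=np.linalg.norm(e1);e2=np.cross(d,e1);n=np.array(near,float)
    t=(P-n)@d;a=(P-n)@e1;b=(P-n)@e2;hi=np.percentile(t,99.5)
    k=t>hi-58
    o=least_squares(lambda x:np.hypot(a[k]-x[0],b[k]-x[1])-14.5,[0,0],loss="soft_l1")
    return n+e1*o.x[0]+e2*o.x[1]+d*(hi-51),len(P),hi-np.percentile(t,.5),np.std(np.hypot(a[k]-o.x[0],b[k]-o.x[1]))
E
python3 - <<'E'
from h import *
s=arm.sense();print(s["tool_pos"],s["orientation"],s["joints"])
d=[-.092,-.491,.866]
f=grab("wrist");save(f,"w2.png");np.save("w2.npy",f,allow_pickle=True)
g=np.load("w1.npy",allow_pickle=True).item()
for n,F in(("wrist",f),("w1",g),("scene",grab("scene")),("top",grab("top"))):
  for nm,col,near,d0 in(("long","red",[602,-48,160],d),("short","yellow",[487,-22,155],d)):
    try: print(n,nm,hfix(F,col,near,d0)); r=handle(F,col,near,d0);print(r and (r["lo"],r["butt"],r["d"],r["rms"]))
    except Exception as e: print(n,nm,e)
E
```

```text
[625.75  83.46 389.93] [ 0.16  0.74  0.62 -0.2 ] [-0.8   0.44  0.63  1.5   0.23  1.48 -0.41]
wrist long (array([600.58, -45.37, 154.84]), 2958, np.float64(96.65595722811699), np.float64(0.9705124050387521))
(array([605.2 , -20.94, 116.16]), array([595.79, -71.03, 198.3 ]), array([-0.1 , -0.52,  0.85]), np.float64(0.7822007600520569))
wrist short (array([487.55, -18.14, 144.5 ]), 3158, np.float64(97.3880288310098), np.float64(1.2777068022233782))
(array([492.85,   6.46, 105.15]), array([482.48, -43.7 , 187.97]), array([-0.11, -0.52,  0.85]), np.float64(0.89757359345439))
w1 long (array([604.21, -25.77, 117.07]), 607, np.float64(54.25920511600467), np.float64(1.8245530592306138))
(array([605.17, -28.26, 114.63]), array([600.43, -47.5 , 164.19]), array([-0.09, -0.36,  0.93]), np.float64(0.7687105370399444))
w1 short (array([490.56,  -2.87, 116.82]), 875, np.float64(65.18669760704387), np.float64(1.6150634347278743))
(array([490.95,   0.47, 103.85]), array([485.88, -26.41, 163.1 ]), array([-0.08, -0.41,  0.91]), np.float64(0.9230917493795869))
scene long (array([600.42, -45.32, 160.66]),
[... 214 characters left out ...]
y([487.76, -18.06, 148.92]), 270, np.float64(93.7307356772489), np.float64(3.9352425888419793))
(array([489.39,   8.16, 115.39]), array([483.58, -46.62, 190.25]), array([-0.06, -0.59,  0.81]), np.float64(1.5067682496498715))
top long (array([598.99, -45.86, 158.41]), 201, np.float64(89.6181878904016), np.float64(4.053581834050399))
(array([599.74, -23.69, 126.42]), array([596.4 , -71.86, 201.6 ]), array([-0.04, -0.54,  0.84]), np.float64(1.6838688207336818))
top short (array([485.67, -18.59, 147.16]), 178, np.float64(93.4512578456432), np.float64(4.219368713322459))
(array([517.78,   3.54, 128.08]), array([474.92, -44.48, 188.1 ]), array([-0.49, -0.55,  0.68]), np.float64(1.748313282251806))
```

View pics/w2.png

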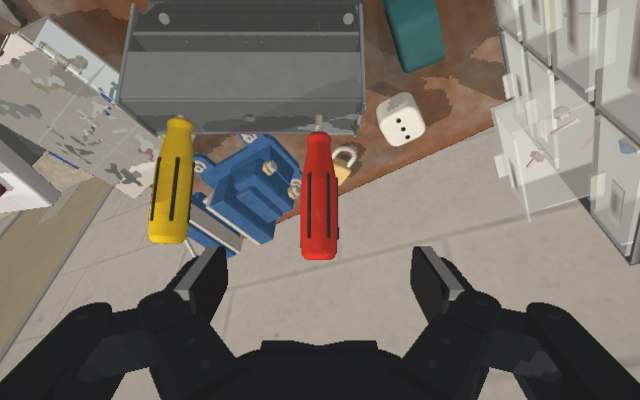

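The red handle hangs between the fingers (px 320,195), yellow is at (172,185), and the views agree: long_handle ≈ (600,-46,157), short ≈ (487,-19,147). Next is approaching the long one.

Run:
```python
from h import *
F=frame([.983,-.184,0],30,[-.184,-.983,0]);m=np.array([600.4,-46.2,157])
move(m-F[:,2]*155,F)
```

```text
move [  3.7  -1.4 113.    0.1  -0.2  -0. ] dist 113 ang 0.2
```

Call:
servo_tool(motion=[[4,-1,40,0,0,0,1],[4,-1,80,0,0,0,1],[4,-1,100,0,0,0,1],[4,-1,113,0,0,0,1],[4,-1,113,0,0,0,1],[4,-1,113,0,0,0,0.5],[4,-1,113,0,0,0,0.4]], grip_force=60)

```text
t: 4.4
tool_pos: [615.9, 30.7, 291.6]
orientation: [0.166, 0.743, 0.617, -0.198]
contact_force: [0.2, -1.0, 0.4]
gripper_width: 58.8
finger_force: 0.0
```

Run:
```python
from h import *
s=arm.sense();print(s["tool_pos"],s["contact_force"],s["gripper_width"],s["joints"])
F=frame([.983,-.184,0],30,[-.184,-.983,0]);m=np.array([600.4,-46.2,157])
move(m-F[:,2]*155,F)
f=grab("wrist");save(f,"w3.png");d=[-.092,-.491,.866];print(hfix(f,"red",[602,-48,160],d))
```

```text
[615.86  30.72 291.57] [ 0.16 -0.98  0.36] 58.84430198239091 [-0.74  0.48  0.63  1.66  0.23  1.26 -0.42]
move [-0.7 -1.   0.8  0.1 -0.1 -0. ] dist 1 ang 0.1
(array([602.8 , -34.21, 134.93]), 7646, np.float64(75.45951980345217), np.float64(1.145906772129681))
```

View pics/w3.png

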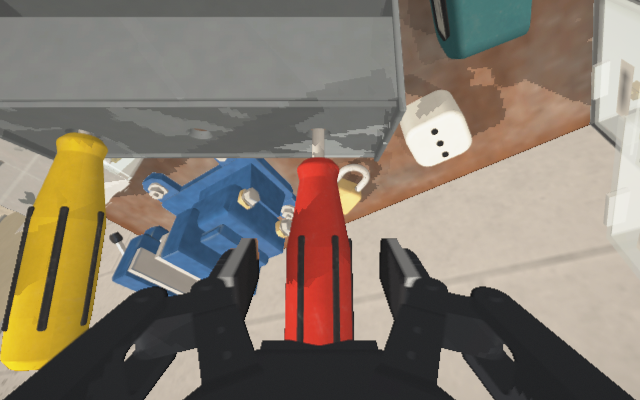

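The red handle (px 318,260) is centred between the pads (238 / 400). Closing.

Call:
servo_tool(motion=[[0,-1,0,0,0,0,0.2],[0,-1,0,0,0,0,0],[0,-1,0,0,0,0,0],[0,-1,0,0,0,0,0],[0,-1,0,0,0,0,0]], grip_force=60)

```text
t: 4.95
tool_pos: [614.6, 30.2, 290.6]
orientation: [0.166, 0.743, 0.617, -0.199]
contact_force: [2.4, 0.7, 3.6]
gripper_width: 26.7
finger_force: 58.9
```

Run:
```python
from h import *
s=arm.sense();print(s["t"],s["tool_pos"],s["contact_force"],s["gripper_width"],s["finger_force"])
Rm=RT(s["orientation"]).as_matrix();print(Rm.T@np.array([-.092,-.491,.866])*130)
```

```text
4.95 [614.59  30.18 290.64] [2.42 0.67 3.65] 26.652211965686494 58.91817066119984
[-112.51    0.08  -65.06]
```

Call:
servo_tool(motion=[[-4.3,0,-2.5,0,0,0,0],[-13,0,-7.5,0,0,0,0],[-26,0,-15,0,0,0,0],[-39,0,-22.5,0,0,0,0],[-52,0,-30,0,0,0,0],[-65,0,-37.5,0,0,0,0],[-78,0,-45,0,0,0,0],[-91,0,-52.5,0,0,0,0]])

```text
t: 5.75
tool_pos: [604.2, -22.8, 382.2]
orientation: [0.165, 0.743, 0.617, -0.2]
contact_force: [-0.5, 0.0, -1.5]
gripper_width: 27.1
finger_force: 59.8
```

Call:
servo_tool(motion=[[-13,0,-7.5,0,0,0,0],[-26,0,-15,0,0,0,0],[-35,0,-20,0,0,0,0],[-43,0,-25,0,0,0,0],[-43,0,-25,0,0,0,0]])

```text
t: 6.25
tool_pos: [600.1, -46.8, 425.6]
orientation: [0.166, 0.744, 0.617, -0.199]
contact_force: [-0.4, -0.1, -1.6]
gripper_width: 27.2
finger_force: 59.7
```

Run:
```python
from h import *
s=arm.sense();print(s["t"],s["tool_pos"],s["contact_force"],s["gripper_width"],s["finger_force"],s["joints"])
f=grab("wrist");save(f,"w4.png");g=grab("scene");save(g,"s4.png")
cv2.imwrite("pics/v4.png",cv2.resize(np.vstack([f["image"],g["image"]])[...,::-1],None,fx=.75,fy=.75))
C=cloud(f)
h=handle(f,"red",np.array(s["tool_pos"])+RT(s["orientation"]).as_matrix()[:,2]*155,[-.092,-.491,.866]);print(h)
```

```text
6.25 [600.06 -46.8  425.6 ] [-0.37 -0.06 -1.61] 27.19551318666824 59.747517951764166 [-0.7   0.32  0.7   1.58  0.31  1.43 -0.26]
{'n': 7558, 'lo': array([ 589.06, -102.22,  247.59]), 'butt': array([ 582.5 , -135.81,  314.49]), 'd': array([-0.09, -0.45,  0.89]), 'rms': np.float64(0.8379216323178236)}
```

View pics/v4.png

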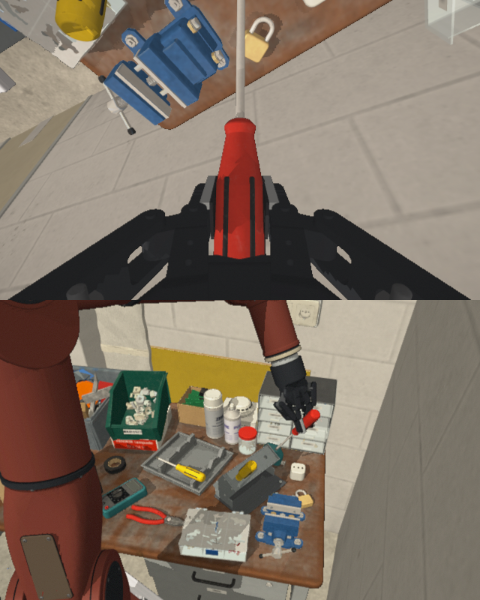

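```bash
cat >> h.py <<'E'
def shaft(f,s,below=60,above=150):
    "direction (tool frame, towards butt) and axis point at the grasp point, from shaft surface points seen by wrist camera"
    C=cloud(f);Rm=RT(s["orientation"]).as_matrix();L=(C-np.array(s["tool_pos"]))@Rm
    d0=np.array([-.866,0,-.5]);g=np.array([0,0,155.])
    q=L-g;t=q@d0;r=np.linalg.norm(q-t[...,None]*d0,axis=2)
    m=(f["range_z"]>0)&(t<-below)&(t>-above)&(r<14)
    P=L[m]; 
    cam=np.array(f["tool_from_camera"])[:3,3]
    ray=P-cam;ray/=np.linalg.norm(ray,axis=1)[:,None]
    P=P+ray*2.4   # mean surface to axis of a 6 mm rod
    c=np.median(P,0)
    for _ in range(4):
        dd=np.linalg.svd(P-P.mean(0),full_matrices=False)[2][0];dd*=np.sign(dd@d0);c=P.mean(0)
        q=P-c;e=np.linalg.norm(q-np.outer(q@dd,dd),axis=1);P=P[e<np.maximum(3,2*np.median(e))]
    at=c+dd*(((g-c)@dd));return dd,at,len(P),c
E
python3 - <<'E'
from h import *
s=arm.sense();f=grab("wrist");dd,at,n,c=shaft(f,s);print("shaft",dd,at,n,c)
Rm=RT(s["orientation"]).as_matrix();print("world d",Rm@dd)
g=np.load("w2.npy",allow_pickle=True).item();C=cloud(grab("top"));C2=cloud(grab("scene"))
for c in(C,C2):
  for x0,x1,y0,y1 in((555,640,80,200),(555,640,200,360),(600,650,80,200),(640,665,80,300)):
    k=(c[...,0]>x0)&(c[...,0]<x1)&(c[...,1]>y0)&(c[...,1]<y1);z=c[...,2][k];print((x0,x1,y0,y1),np.percentile(z,[50,95,99.5]) if len(z) else 0)
# target
u=np.array([.0858,-.9963,0]);yd=np.array([.9963,.0858,0])
dn=dd.copy();dn[1]=0;dn/=np.linalg.norm(dn)
ang=np.degrees(np.arctan2(dn[2],dn[0]))
# target rotation: tool y=yd ; d maps to u
# with frame tilt a, find a so that (F@dn) level
for a in np.arange(20,42,.5):
    F=frame(yd,a,-u); 
    if (F@dn)[2]*np.sign(1)>=-.005 and (F@dn)[2]<.009: print(a,F@dd)
E
```

```text
shaft [-0.87 -0.01 -0.49] [ -0.3   -0.65 155.54] 1494 [ 87.42  -0.05 204.82]
world d [-0.1  -0.5   0.86]
(555, 640, 80, 200) [617.63 632.96 639.52]
(555, 640, 200, 360) [ 4.9  40.16 46.22]
(600, 650, 80, 200) [613.97 620.86 622.99]
(640, 665, 80, 300) [  1.91 607.36 611.68]
(555, 640, 80, 200) [ 5.9  36.64 40.43]
(555, 640, 200, 360) [ 7.   42.31 47.01]
(600, 650, 80, 200) [ 5.72 35.37 40.73]
(640, 665, 80, 300) [ 1.    4.01 20.26]
29.0 [ 0.08 -1.    0.01]
29.5 [ 0.08 -1.   -0.  ]
```

Run:
```python
from h import *
u=np.array([.0858,-.9963,0]);yd=np.array([.9963,.0858,0]);F=frame(yd,29.4,-u);print(F)
g=np.array([594,194.4,160]);move(g-F@[-.3,-.65,155.5],F)
```

```text
[[-0.07  1.   -0.04]
 [ 0.87  0.09  0.49]
 [ 0.49  0.   -0.87]]
move [203.9 -28.8  30.1  -0.1  59.  -16.2] dist 208 ang 61.2
```

Call:
servo_tool(motion=[[25,-4,4,0,7.4,-2,0],[51,-7,8,0,14.8,-4,0],[76,-11,11,0,22.1,-6,0],[102,-14,15,0,29.5,-8,0],[127,-18,19,0,36.9,-10,0],[153,-22,23,0,44.2,-12.1,0],[178,-25,26,0,51.6,-14.2,0],[204,-29,30,0,59,-16.2,0]])

```text
t: 7.3
tool_pos: [601.4, 119.2, 295.8]
orientation: [-0.189, 0.654, 0.712, 0.173]
contact_force: [-0.6, 0.2, -1.5]
gripper_width: 26.9
finger_force: 59.8
```

Run:
```python
from h import *
s=arm.sense();print(s["t"],s["tool_pos"],s["contact_force"],s["gripper_width"],s["joints"])
u=np.array([.0858,-.9963,0]);yd=np.array([.9963,.0858,0]);F=frame(yd,29.4,-u)
g=np.array([594,194.4,75]);move(g-F@[-.3,-.65,155.5],F)
f=grab("wrist");save(f,"w5.png");np.save("w5.npy",f,allow_pickle=True);dd,at,n,c=shaft(f,s);print(dd,at,n,RT(s["orientation"]).apply(dd))
```

```text
7.3 [601.36 119.18 295.81] [-0.57  0.21 -1.51] 26.944837737346734 [-0.43  0.37  0.38  1.74 -0.72  1.18  0.34]
move [-42.6  -0.2  73.8  -0.   -0.3   0. ] dist 85 ang 0.3
[-0.87 -0.01 -0.49] [ -0.56  -0.75 156.02] 1473 [ 0.08 -1.   -0.01]
```

View pics/w5.png

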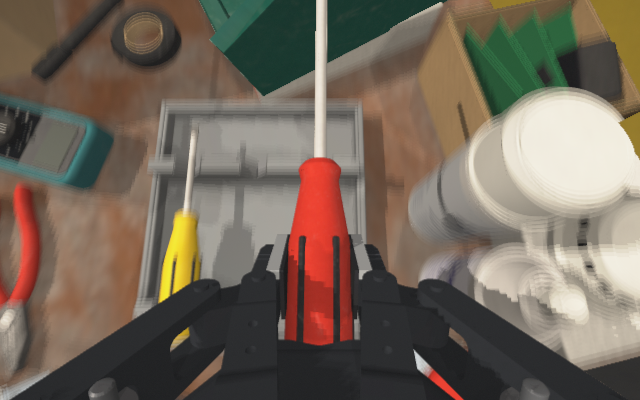

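Call:
servo_tool(motion=[[-10,0,17,0,-0.3,0,0],[-21,0,37,0,-0.3,0,0],[-32,0,55,0,-0.3,0,0],[-39,0,68,0,-0.3,0,0],[-42.6,0,73.8,0,-0.3,0,0],[-42.6,0,73.8,0,-0.3,0,0],[-42.6,0,73.8,0,-0.3,0,0]])

```text
t: 8.05
tool_pos: [601.6, 117.4, 211.8]
orientation: [-0.185, 0.655, 0.713, 0.17]
contact_force: [-0.4, 0.3, -0.9]
gripper_width: 26.9
finger_force: 59.7
```

Run:
```python
from h import *
s=arm.sense();print(s["t"],s["tool_pos"],s["contact_force"],s["gripper_width"],s["joints"])
f=grab("wrist");dd,at,n,c=shaft(f,s);print(dd,at,n,RT(s["orientation"]).apply(dd))
print("axis at grasp",RT(s["orientation"]).apply(at)+s["tool_pos"])
tx=np.array([-.0858,.9963]);ty=np.array([-.9963,-.0858]);o=np.array([532.3,234.2])
C=cloud(f);q=C[...,:2]-o;U=q@tx;V=q@ty
for lo,hi,rng in((36,48,range(-96,98,4)),):
    print([(b,round(float(np.median(C[...,2][k])))) for b in rng if (k:=(U>lo+2)&(U<hi-2)&(abs(V-b)<1.5)&(C[...,2]<60)).sum()>2])
for b in(-30,30):
    k=(abs(V-b)<8)&(C[...,2]>38)&(C[...,2]<50)&(abs(U-42)<20);print("rib u",np.percentile(U[k],[3,50,97]) if k.sum() else 0)
k=(C[...,2]>16)&(C[...,2]<25)&(U>60)&(U<100);print("rim v",np.percentile(V[k],[1,99]))
k=(C[...,2]>16)&(C[...,2]<25)&(abs(V)<80)&(U>80);print("rim u max",np.percentile(U[k],[1,99]))
print(handle(f,"yellow",[477,182,40],[0,-1,0]))
```

```text
8.05 [601.63 117.35 211.83] [-0.36  0.32 -0.87] 26.921453629561086 [-0.4   0.47  0.36  1.79 -0.78  1.07  0.46]
[-0.87 -0.01 -0.49] [ -0.59  -0.75 156.07] 1507 [ 0.08 -1.    0.  ]
axis at grasp [594.4  192.32  75.13]
[(-96, 20), (-92, 44), (-88, 44), (-84, 44), (-80, 44), (-76, 44), (-72, 44), (-68, 42), (-64, 38), (-56, 35), (-52, 38), (-48, 43), (-44, 44), (-40, 44), (-36, 44), (-32, 44), (-28, 44), (-24, 44), (-20, 44), (-16, 44), (-12, 43), (-8, 40), (-4, 35), (0, 31), (4, 36), (8, 40), (12, 43), (16, 44), (20, 44), (24, 44), (28, 44), (32, 44), (36, 44), (40, 44), (44, 44), (48, 43), (52, 37), (56, 37), (60, 38), (64, 38), (68, 43), (72, 44), (76, 44), (80, 44), (84, 44), (88, 44), (92, 44)]
rib u [35.48 40.04 46.32]
rib u [35.71 40.13 46.27]
rim v [-187.85  159.25]
rim u max [105.87 147.65]
{'n': 5757, 'lo': array([473.2 , 225.51,  33.08]), 'butt': array([482.44, 142.8 ,  35.29]), 'd': array([ 0.11, -0.99,  0.03]), 'rms': np.float64(0.8056449977363607)}
```

Call:
servo_tool(motion=[[-5,0,8.7,0,0,0,0],[-10,0,17.4,0,0,0,0],[-14,0,24.4,0,0,0,0],[-16,0,28,0,0,0,0],[-17,0,30,0,0,0,0],[-17,0,30,0,0,0,0]])

```text
t: 8.7
tool_pos: [601.2, 117.1, 176.3]
orientation: [-0.186, 0.655, 0.713, 0.169]
contact_force: [-0.4, 0.1, -1.2]
gripper_width: 27.1
finger_force: 59.7
```

Run:
```python
from h import *
s=arm.sense();print(s["t"],s["tool_pos"],s["contact_force"],s["moment"],s["gripper_width"])
f=grab("wrist");dd,at,n,c=shaft(f,s);d=RT(s["orientation"]).apply(dd);print(np.round(d,4),n)
print("axis at grasp",RT(s["orientation"]).apply(at)+s["tool_pos"])
cv2.imwrite("pics/w6.png",f["image"][60:400,100:560,::-1])
```

```text
8.7 [601.16 117.11 176.32] [-0.43  0.12 -1.15] [-0.53 -0.04 -0.02] 27.142325217420623
[ 0.08 -1.    0.  ] 1519
axis at grasp [593.56 192.08  39.62]
```

View pics/w6.png

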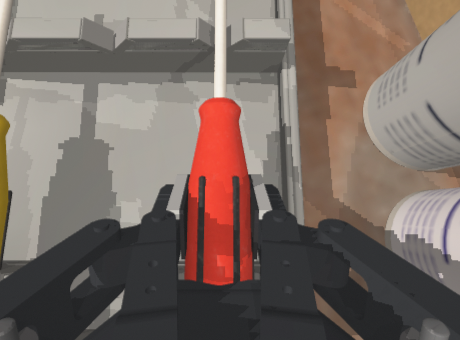

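Call:
servo_tool(motion=[[-0.5,0,0.9,0,0,0,0],[-1,0,1.7,0,0,0,0],[-1,0,1.7,0,0,0,0]])

```text
t: 9.05
tool_pos: [601.2, 117.1, 174.8]
orientation: [-0.185, 0.655, 0.713, 0.169]
contact_force: [-0.1, -0.1, -0.3]
gripper_width: 27.2
finger_force: 59.7
```

Call:
servo_tool(motion=[[-0.5,0,0.9,0,0,0,0],[-0.5,0,0.9,0,0,0,0]])

```text
t: 9.25
tool_pos: [601.2, 117.1, 173.6]
orientation: [-0.185, 0.655, 0.713, 0.169]
contact_force: [0.4, -0.9, -0.3]
gripper_width: 27.1
finger_force: 59.7
```

Run:
```python
from h import *
s=arm.sense();print(s["t"],s["tool_pos"],s["contact_force"],s["moment"],s["gripper_width"])
f=grab("wrist");dd,at,n,c=shaft(f,s);d=RT(s["orientation"]).apply(dd);print([round(float(x),4) for x in d],n)
a=RT(s["orientation"]).apply(at)+s["tool_pos"];print("axis at grasp",a)
tx=np.array([-.0858,.9963]);ty=np.array([-.9963,-.0858]);o=np.array([532.3,234.2])
for L in(0,-35,89): p=a-d*L;print(L,(p[:2]-o)@tx,(p[:2]-o)@ty,p[2])
```

```text
9.25 [601.19 117.08 173.64] [ 0.38 -0.9  -0.27] [-0.63 -0.02  0.07] 27.144912653308758
[0.077, -0.997, 0.0038] 1496
axis at grasp [593.71 192.06  37.  ]
0 -47.24928351004195 -57.56438031880141 36.9957405070017
-35 -82.24723122780442 -57.255183416259605 37.1292789290058
89 41.74549782941118 -58.35062387097927 36.65617137676269
```

Call:
servo_tool(motion=[[-0.3,0,0.5,0,0,0,0],[-0.3,0,0.5,0,0,0,0]])

```text
t: 9.5
tool_pos: [601.2, 117.1, 173.1]
orientation: [-0.185, 0.655, 0.713, 0.169]
contact_force: [-0.2, -0.1, -0.5]
gripper_width: 27.1
finger_force: 59.7
```

Call:
servo_tool(motion=[[-0.3,0,0.5,0,0,0,0],[-0.3,0,0.5,0,0,0,0]])

```text
t: 9.7
tool_pos: [601.2, 117.0, 172.5]
orientation: [-0.185, 0.655, 0.713, 0.169]
contact_force: [-1.6, 0.2, -0.9]
gripper_width: 26.8
finger_force: 59.7
```

Call:
servo_tool(motion=[[-0.3,0,0.5,0,0,0,0],[-0.3,0,0.5,0,0,0,0]])

```text
t: 9.9
tool_pos: [601.2, 117.1, 171.9]
orientation: [-0.186, 0.655, 0.713, 0.169]
contact_force: [-1.3, -0.3, 0.6]
gripper_width: 27.2
finger_force: 59.7
```

Call:
servo_tool(motion=[[-0.3,0,0.5,0,0,0,0],[-0.3,0,0.5,0,0,0,0]])

```text
t: 10.1
tool_pos: [601.3, 117.0, 171.5]
orientation: [-0.185, 0.655, 0.713, 0.169]
contact_force: [-0.1, -0.8, 2.3]
gripper_width: 27.2
finger_force: 59.7
```

Call:
servo_tool(motion=[[-0.3,0,0.5,0,0,0,0],[-0.3,0,0.5,0,0,0,0]])

```text
t: 10.3
tool_pos: [601.4, 117.0, 171.3]
orientation: [-0.186, 0.655, 0.713, 0.17]
contact_force: [-1.1, -1.0, 4.6]
gripper_width: 27.0
finger_force: 60.0
```

Contact at 4–5 N, seated. Releasing gently.

Call:
servo_tool(motion=[[0,0,0,0,0,0,0.33],[0,0,0,0,0,0,0.36],[0,0,0,0,0,0,0.4],[0,0,0,0,0,0,0.46],[0,0,0,0,0,0,0.5],[0,0,0,0,0,0,0.5]], grip_force=20)

```text
t: 10.9
tool_pos: [601.2, 117.0, 170.7]
orientation: [-0.185, 0.655, 0.713, 0.169]
contact_force: [-0.2, -0.7, 0.0]
gripper_width: 42.5
finger_force: 0.0
```

Run:
```python
from h import *
s=arm.sense();print(s["t"],s["tool_pos"],s["contact_force"],s["gripper_width"])
f=grab("wrist");dd,at,n,c=shaft(f,s);d=RT(s["orientation"]).apply(dd);print([round(float(x),4) for x in d],n)
a=RT(s["orientation"]).apply(at)+s["tool_pos"];print("axis at grasp",a)
tx=np.array([-.0858,.9963]);ty=np.array([-.9963,-.0858]);o=np.array([532.3,234.2])
for L in(0,-35,89): p=a-d*L;print(L,(p[:2]-o)@tx,(p[:2]-o)@ty,p[2])
# next: view pose / pregrasp of short
F=frame([.983,-.184,0],30,[-.184,-.983,0]);m=np.array([487.3,-19,147])
p=np.array(s["tool_pos"]);Rm=RT(s["orientation"]).as_matrix()
p1=p-Rm[:,2]*100; print(p1)
move(m-F[:,2]*245,F,(p1,Rm))
```

```text
10.9 [601.19 116.98 170.67] [-0.23 -0.75  0.02] 42.53815309015493
[0.0806, -0.9967, -0.006] 1569
axis at grasp [593.98 191.98  34.83]
0 -47.35764140664757 -57.82542352178772 34.83213975577294
-35 -82.35610654124824 -57.641958664020294 34.62343136420286
89 41.638455649908416 -58.291948445824744 35.362855380051165
[605.46  68.56 258.06]
move [ 84.8 -92.7 -68.4   0.  -58.7  16.2] dist 143 ang 60.9
```

Call:
servo_tool(motion=[[0,0,-10,0,0,0,0.5],[0,0,-35,0,0,0,0.5],[0,0,-75,0,0,0,0.5],[0,0,-115,0,0,0,0.5],[0,0,-150,0,0,0,0.5],[0,0,-150,0,0,0,0.6]])

```text
t: 11.55
tool_pos: [609.1, 40.5, 307.5]
orientation: [-0.182, 0.656, 0.712, 0.172]
contact_force: [0.5, -0.3, -0.3]
gripper_width: 50.8
finger_force: 0.0
```

Run:
```python
from h import *
s=arm.sense();print(s["t"],s["tool_pos"],s["joints"])
F=frame([.983,-.184,0],30,[-.184,-.983,0]);m=np.array([487.3,-19,147])
move(m-F[:,2]*245,F)
```

```text
11.55 [609.12  40.49 307.45] [-0.33  0.38  0.43  1.71 -0.69  1.26  0.44]
move [ 85.5 -93.7 -12.4   0.5 -58.7  15.9] dist 127 ang 60.8
```

Call:
servo_tool(motion=[[10,-10,-12,0,-7.3,2,1],[21,-23,-12,0,-14.6,4,1],[32,-35,-12,0,-22,6,1],[43,-47,-12,0,-29.4,8,1],[54,-59,-12,0,-36.7,10,1],[64,-70,-12,0,-44,12,1],[75,-82,-12,0,-51.4,14,1],[85,-94,-12,0.5,-58.7,15.9,1]])

```text
t: 12.35
tool_pos: [507.5, 105.1, 354.5]
orientation: [0.165, 0.741, 0.619, -0.202]
contact_force: [-0.8, -0.0, -0.8]
gripper_width: 85.6
finger_force: 0.0
```

Run:
```python
from h import *
s=arm.sense();print(s["t"],s["tool_pos"],s["joints"],np.abs(s["qvel"]).max())
f=grab("wrist");save(f,"w7.png");d=[-.092,-.491,.866]
m,n,L,r=hfix(f,"yellow",[487,-19,147],d);print(m,n,L,r);r=handle(f,"yellow",[487,-19,147],d);print(r)
F=frame([.983,-.184,0],30,[-.184,-.983,0])
move(np.array([487.5,-18.9,146])-F[:,2]*155,F)
```

```text
12.35 [507.53 105.14 354.48] [-0.91  0.22  0.54  1.8   0.33  1.44 -0.64] 0.903904811949327
[487.8  -17.67 143.76] 3631 93.09435896051617 0.9475573398368426
{'n': 3631, 'lo': array([491.98,   4.89, 108.11]), 'butt': array([483.04, -43.29, 187.18]), 'd': array([-0.1 , -0.52,  0.85]), 'rms': np.float64(0.7959800950833573)}
move [-5.7  5.2 89.2 -0.2  0.8  0.5] dist 90 ang 0.9
```

View pics/w7.png

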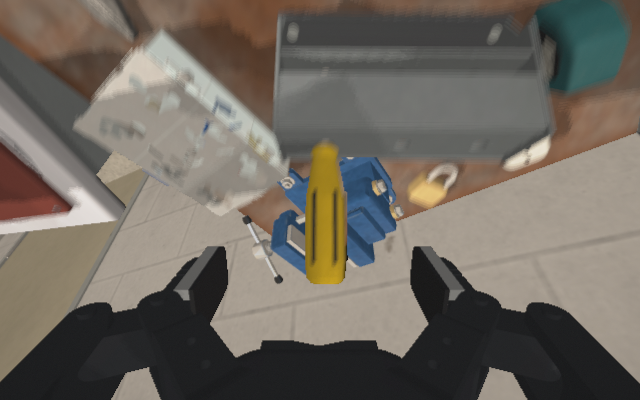

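Yellow is at px (326,220), between the open fingers, and the vice lies well below. Approaching.

Call:
servo_tool(motion=[[-6,5,30,0,0.8,0.5,1],[-6,5,60,0,0.8,0.5,1],[-6,5,80,0,0.8,0.5,1],[-6,5,89,0,0.8,0.5,1],[-6,5,89,0,0.8,0.5,0.6],[-6,5,89,0,0.8,0.5,0.45]])

```text
t: 13.0
tool_pos: [504.1, 55.2, 280.4]
orientation: [0.16, 0.745, 0.617, -0.195]
contact_force: [0.7, -0.6, -0.3]
gripper_width: 59.3
finger_force: 0.0
```

Run:
```python
from h import *
s=arm.sense();print(s["t"],s["tool_pos"],s["contact_force"],s["gripper_width"])
F=frame([.983,-.184,0],30,[-.184,-.983,0])
move(np.array([487.5,-18.9,146])-F[:,2]*155,F)
f=grab("wrist");r=handle(f,"yellow",[487,-19,147],[-.092,-.491,.866]);
Rm=RT(s["orientation"]).as_matrix()
for k in("lo","butt"): print(k,(r[k]-s["tool_pos"])@Rm)
print(r["d"],r["d"]@Rm)
```

```text
13.0 [504.1   55.17 280.38] [ 0.68 -0.59 -0.3 ] 59.31939231526982
move [ 1.5 -2.7 -0.7 -0.2 -0.8 -0. ] dist 3 ang 0.9
lo [ 39.57  -2.09 182.  ]
butt [-22.27  -1.96 140.29]
[-0.08 -0.44  0.89] [-0.83  0.   -0.56]
```

Axis at tool y ≈ -2; centre on it, then grip.

Call:
servo_tool(motion=[[1.5,-2.2,-0.5,0,-0.8,0,0.45],[1.5,-2.2,-0.5,0,-0.8,0,0.2],[1.5,-2.2,-0.5,0,-0.8,0,0],[1.5,-2.2,-0.5,0,-0.8,0,0],[1.5,-2.2,-0.5,0,-0.8,0,0],[1.5,-2.2,-0.5,0,-0.8,0,0],[1.5,-2.2,-0.5,0,-0.8,0,0]], grip_force=60)

```text
t: 13.75
tool_pos: [502.0, 57.0, 279.7]
orientation: [0.164, 0.744, 0.616, -0.2]
contact_force: [1.0, 2.8, 4.3]
gripper_width: 27.0
finger_force: 59.0
```

Run:
```python
from h import *
s=arm.sense();print(s["t"],s["tool_pos"],s["contact_force"],s["gripper_width"],s["finger_force"])
Rm=RT(s["orientation"]).as_matrix();print(Rm.T@np.array([-.092,-.491,.866])*130, np.array(s["tool_pos"])+155*Rm[:,2])
```

```text
13.75 [501.98  56.96 279.67] [1.01 2.78 4.26] 26.96916557910607 58.967352798208594
[-112.55   -0.16  -65.  ] [487.16 -19.15 145.45]
```

Call:
servo_tool(motion=[[-4.3,0,-2.5,0,0,0,0],[-13,0,-7.5,0,0,0,0],[-26,0,-15,0,0,0,0],[-39,0,-22.5,0,0,0,0],[-52,0,-30,0,0,0,0],[-65,0,-37.5,0,0,0,0],[-78,0,-45,0,0,0,0],[-91,0,-52.5,0,0,0,0]])

```text
t: 14.55
tool_pos: [492.0, 4.0, 371.4]
orientation: [0.164, 0.744, 0.616, -0.201]
contact_force: [0.6, -0.6, -0.9]
gripper_width: 27.0
finger_force: 59.9
```

Call:
servo_tool(motion=[[-13,0,-7.5,0,0,0,0],[-26,0,-15,0,0,0,0],[-35,0,-20,0,0,0,0],[-43,0,-25,0,0,0,0],[-43,0,-25,0,0,0,0]])

```text
t: 15.05
tool_pos: [487.9, -19.8, 414.7]
orientation: [0.164, 0.744, 0.616, -0.2]
contact_force: [-0.0, 0.6, -1.3]
gripper_width: 26.9
finger_force: 59.9
```

Run:
```python
from h import *
s=arm.sense();print(s["t"],s["tool_pos"],s["contact_force"],s["gripper_width"],s["joints"])
f=grab("wrist");dd,at,n,c=shaft(f,s,70,120);print([round(float(x),4) for x in dd],at,n)
u=np.array([.0858,-.9963,0]);yd=np.array([.9963,.0858,0])
a=min(np.arange(15,45,.1),key=lambda a:abs((frame(yd,a,-u)@dd)[2]));F=frame(yd,a,-u);print(a,F@dd)
g=np.array([536.2,192,150]);move(g-F@at,F)
h=handle(f,"yellow",np.array(s["tool_pos"])+RT(s["orientation"]).as_matrix()[:,2]*155,[-.092,-.491,.866]);print((h["lo"]-s["tool_pos"])@RT(s["orientation"]).as_matrix())
```

```text
15.05 [487.9  -19.81 414.67] [-0.03  0.59 -1.27] 26.886370362436725 [-0.82  0.05  0.62  1.85  0.45  1.48 -0.48]
[-0.8728, -0.018, -0.4878] [ -0.13  -1.06 155.27] 933
29.19999999999995 [ 0.07 -1.    0.  ]
move [188.9  29.9  39.   -0.3  58.8 -16.4] dist 195 ang 61.1
[ 40.62  -0.2  182.18]
```

Run:
```python
from h import *
u=np.array([.0858,-.9963,0]);yd=np.array([.9946,.1037,0]);dd=np.array([-0.8728, -0.018, -0.4878])
F=frame(yd,29.2,-u);print([round(float(x),4) for x in F@dd])
g=np.array([536.2,192,150]);move(g-F@[-.13,-1.06,155.3],F)
```

```text
[0.0858, -0.9963, 0.0]
move [189.2  31.2  38.8  -0.3  58.8 -17.5] dist 196 ang 61.3
```

Call:
servo_tool(motion=[[24,4,5,0,7.3,-2.2,0],[47,8,10,0,14.7,-4.4,0],[71,12,15,0,22,-6.6,0],[95,16,19,0,29.4,-8.7,0],[118,20,24,0,36.7,-10.9,0],[142,23,29,0,44.1,-13.1,0],[166,27,34,0,51.5,-15.3,0],[189,31,39,-0.3,58.8,-17.5,0]])

```text
t: 15.9
tool_pos: [544.9, 117.8, 283.8]
orientation: [-0.189, 0.647, 0.719, 0.17]
contact_force: [-0.8, -0.4, -1.1]
gripper_width: 27.1
finger_force: 59.9
```

Run:
```python
from h import *
s=arm.sense();print(s["t"],s["tool_pos"],s["contact_force"],s["gripper_width"],s["joints"])
u=np.array([.0858,-.9963,0]);yd=np.array([.9946,.1037,0]);F=frame(yd,29.2,-u)
g=np.array([536.2,192,75]);move(g-F@[-.13,-1.06,155.3],F)
```

```text
15.9 [544.91 117.8  283.85] [-0.81 -0.36 -1.12] 27.068833457023043 [-0.57  0.29  0.52  1.89 -0.73  1.15  0.4 ]
move [-36.9   0.1  63.3  -0.   -0.3   0.1] dist 73 ang 0.3
```

Call:
servo_tool(motion=[[-10,0,17,0,-0.3,0,0],[-20,0,35,0,-0.3,0,0],[-29,0,50,0,-0.3,0,0],[-35,0,60,0,-0.3,0,0],[-37,0,63.3,0,-0.3,0,0],[-37,0,63.3,0,-0.3,0,0],[-37,0,63.3,0,-0.3,0,0]])

```text
t: 16.6
tool_pos: [545.2, 115.3, 212.5]
orientation: [-0.185, 0.648, 0.72, 0.167]
contact_force: [0.3, 0.1, -0.6]
gripper_width: 27.1
finger_force: 59.8
```

```bash
cat > chk.py <<'E'
from h import *
s=arm.sense();print(s["t"],s["tool_pos"],s["contact_force"],s["gripper_width"])
f=grab("wrist");dd,at,n,c=shaft(f,s,70,125);d=RT(s["orientation"]).apply(dd);print([round(float(x),4) for x in d],n)
a=RT(s["orientation"]).apply(at)+s["tool_pos"];print("axis at grasp",a)
tx=np.array([-.0858,.9963]);ty=np.array([-.9963,-.0858]);o=np.array([532.3,234.2])
for L in(0,-35,89): p=a-d*L;print(L,(p[:2]-o)@tx,(p[:2]-o)@ty,p[2])
save(f,"chk.png")
E
python3 chk.py
```

```text
16.6 [545.16 115.34 212.5 ] [ 0.27  0.09 -0.56] 27.07277205175374
[0.0861, -0.9963, 0.005] 995
axis at grasp [536.4  189.78  76.07]
0 -44.605776000612366 -0.2784054163225833 76.06774137922659
-35 -79.6049136747507 -0.28946622077116047 76.24100336553813
89 44.392031227910856 -0.2502793707248121 75.62716089974866
```

View pics/chk.png

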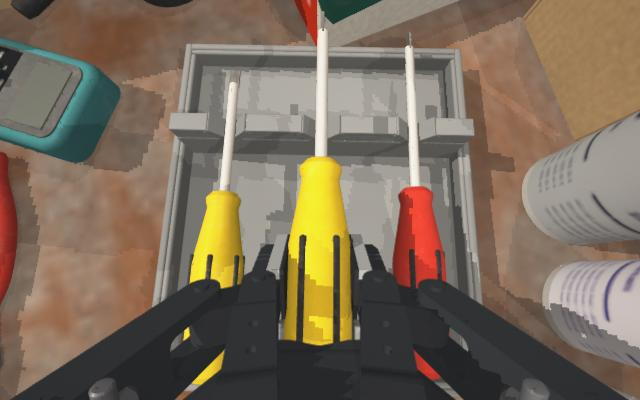

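Call:
servo_tool(motion=[[-5,0,8.7,0,0,0,0],[-10,0,17.4,0,0,0,0],[-14,0,24.4,0,0,0,0],[-16.5,0,28.7,0,0,0,0],[-18,0,31.5,0,0,0,0],[-18.5,0,32.5,0,0,0,0],[-18.5,0,32.5,0,0,0,0]])

```text
t: 17.35
tool_pos: [544.9, 114.8, 174.4]
orientation: [-0.186, 0.648, 0.719, 0.167]
contact_force: [0.0, 0.4, -0.8]
gripper_width: 26.5
finger_force: 59.8
```

```bash
python3 chk.py
```

```text
17.35 [544.95 114.76 174.41] [ 0.01  0.42 -0.81] 26.544538822007787
[0.0867, -0.9962, 0.0002] 1050
axis at grasp [536.09 189.22  37.36]
0 -45.14098609471032 0.07884335901664308 37.361392441313114
-35 -80.14054019020273 0.0482347111771988 37.36884084695474
89 43.857880033827534 0.1566767778085043 37.34245220982441
```

Call:
servo_tool(motion=[[-0.3,0,0.5,0,0,0,0],[-0.5,0,0.9,0,0,0,0],[-0.5,0,0.9,0,0,0,0]])

```text
t: 17.7
tool_pos: [544.9, 114.8, 173.5]
orientation: [-0.186, 0.648, 0.719, 0.167]
contact_force: [-0.3, -0.3, -1.4]
gripper_width: 27.3
finger_force: 59.8
```

Call:
servo_tool(motion=[[-0.3,0,0.5,0,0,0,0],[-0.3,0,0.5,0,0,0,0]])

```text
t: 17.9
tool_pos: [544.9, 114.8, 172.8]
orientation: [-0.186, 0.648, 0.719, 0.167]
contact_force: [0.4, 0.1, -1.1]
gripper_width: 26.8
finger_force: 59.8
```

Call:
servo_tool(motion=[[-0.3,0,0.5,0,0,0,0],[-0.3,0,0.5,0,0,0,0]])

```text
t: 18.1
tool_pos: [545.0, 114.8, 172.3]
orientation: [-0.186, 0.648, 0.719, 0.167]
contact_force: [0.7, -1.3, -1.3]
gripper_width: 26.7
finger_force: 59.9
```

Call:
servo_tool(motion=[[-0.3,0,0.5,0,0,0,0],[-0.3,0,0.5,0,0,0,0]])

```text
t: 18.3
tool_pos: [545.0, 114.8, 171.7]
orientation: [-0.186, 0.648, 0.719, 0.167]
contact_force: [1.1, 0.2, -0.0]
gripper_width: 26.9
finger_force: 59.9
```

Call:
servo_tool(motion=[[-0.3,0,0.5,0,0,0,0],[-0.3,0,0.5,0,0,0,0]])

```text
t: 18.5
tool_pos: [545.1, 114.7, 171.3]
orientation: [-0.186, 0.648, 0.719, 0.167]
contact_force: [-0.3, 0.5, 2.7]
gripper_width: 27.0
finger_force: 60.2
```

Contact; release, then retreat along the tool axis.

Call:
servo_tool(motion=[[0,0,0,0,0,0,0.33],[0,0,0,0,0,0,0.36],[0,0,0,0,0,0,0.4],[0,0,0,0,0,0,0.46],[0,0,0,0,0,0,0.48],[0,0,0,0,0,0,0.48]], grip_force=20)

```text
t: 19.1
tool_pos: [544.9, 114.7, 171.0]
orientation: [-0.186, 0.648, 0.719, 0.167]
contact_force: [0.2, -0.0, -0.2]
gripper_width: 41.3
finger_force: 0.0
```

Call:
servo_tool(motion=[[0,0,-8,0,0,0,0.48],[0,0,-25,0,0,0,0.48],[0,0,-60,0,0,0,0.48],[0,0,-100,0,0,0,0.48],[0,0,-140,0,0,0,0.48],[0,0,-180,0,0,0,0.48],[0,0,-180,0,0,0,0.48]])

```text
t: 19.8
tool_pos: [555.4, 23.6, 334.9]
orientation: [-0.182, 0.649, 0.718, 0.17]
contact_force: [1.3, 0.4, 0.5]
gripper_width: 40.8
finger_force: 0.0
```

Run:
```python
from h import *
s=arm.sense();print(s["t"],s["tool_pos"],s["contact_force"])
f=grab("wrist");g=grab("scene")
cv2.imwrite("pics/end.png",cv2.resize(np.vstack([f["image"],g["image"]])[...,::-1],None,fx=.75,fy=.75))
tx=np.array([-.0858,.9963]);ty=np.array([-.9963,-.0858]);o=np.array([532.3,234.2])
for n,c,near in(("long","red",[594,192,36]),("short","yellow",[536,189,36]),("packed","yellow",[477,182,36])):
    r=handle(f,c,near,[.0858,-.9963,0],55)
    print(n,r["d"],[((r[k][:2]-o)@tx,(r[k][:2]-o)@ty,r[k][2]) for k in("lo","butt")])
C=cloud(g);m=(abs(C[...,2]-103)<8)&(abs(C[...,0]-550)<130)&(abs(C[...,1]-5)<90)&~mask(g,"red")&~mask(g,"yellow")
P=C[m];print("sheet",len(P),cv2.minAreaRect(P[:,:2].astype(np.float32)))
```

```text
19.8 [555.44  23.61 334.93] [1.33 0.41 0.51]
long [ 0.09 -1.   -0.03] [(np.float64(-0.2916775617954581), np.float64(-57.53364939646275), np.float64(36.56249067152729)), (np.float64(-97.4452993370132), np.float64(-57.47379172828544), np.float64(33.940218693715494))]
short [ 0.08 -1.   -0.03] [(np.float64(2.261188146857389), np.float64(0.05672508879069649), np.float64(36.68122132176803)), (np.float64(-94.95868692689072), np.float64(0.27809107713563197), np.float64(33.72364083672836))]
packed [ 0.08 -1.   -0.02] [(np.float64(-4.81041740103745), np.float64(57.86587377911469), np.float64(36.07307894866196)), (np.float64(-99.43619794819348), np.float64(58.729268191908396), np.float64(33.94351702261746))]
sheet 1123 ((549.6917724609375, 6.382366180419922), (57.49654006958008, 187.73963928222656), 78.6793441772461)
```

View pics/end.png

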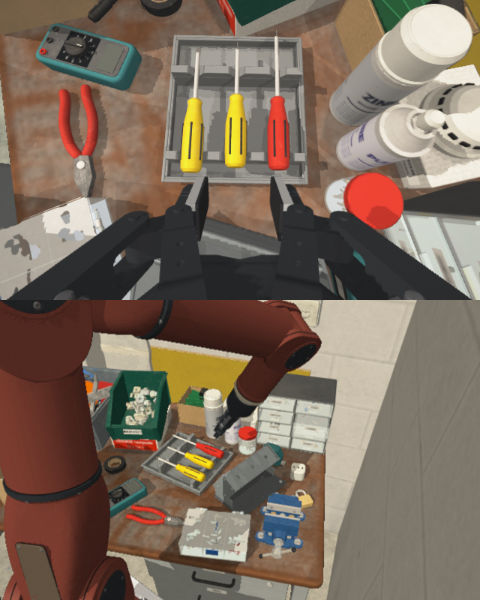

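All three drivers lie in their rows (px 192, 236 and 278) with matching heights, and the stand and packed driver haven't moved. The gripper is clear.

```bash
python3 -c "
from plant import arm; print(arm.sign_off())"
```

```text
the job is handed in; nothing more can be done
None
```

Both screwdrivers are out of the stand and level in the tray, the short one in the middle row and the long one in the free outer row; the stand and packed screwdriver measured unmoved, and the job was handed in at about 20 s of the 61 s limit.

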